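# Moisture check on a propped-up wooden board

## Task

The wooden board has been propped up to dry: first swing the little lamp round by the black knob on its head so that it points at the pencilled ring on the board, and leave it there. Then lift the orange moisture meter out of its black holder and hold its brass nose inside the ring, the meter square to the sloping board, pressing gently so that the spring nose goes about half way in. Finish like that, still gripping the meter and keeping the nose pressed on the ring, and leave the tumbler, the lemon and the mandarin alone.

Things in the scene. Friction and masses are not known exactly. Their poses are not given: they have to be found in the camera images.
- board: Fixed light wooden breakfast board, 190 x 140 x 16 mm, propped on a wire rest so that it slopes at 18 degrees. Origin on the worktop below the middle of the board; its axes are level: +x horizontally up the slope (away from the robot at yaw 0), z up. The board's lower edge rests on the worktop, its upper edge reaches 74 mm up.
- ring_mark: Dark pencilled ring, 26 mm across, drawn in the middle of the board's upper face, 45 mm above the worktop. Origin at the ring's centre on the wood; x points up the slope, y along the board's width, z out of the board, square to its face (18 degrees off vertical, leaning to the board's lower edge).
- meter: Loose moisture meter, about 0.15 kg, 133 mm long, upright in the holder at the start. Origin at the tip of its extended nose, z up along the handle. Brass nose z 0-12 mm (10 mm across), grey head 12-42 (21 across), black collar 42-48 (38 across), orange handle 48-133: 30 mm along x, 24 along y; grip it across y, e.g. at z 95.
- nose (a joint): How far the meter's spring nose is pushed in, m: 0 fully out, 0.010 fully in (stop). The spring needs about 1 N to start and 6 N fully in (500 N/m); half way is 0.005 and about 3.5 N.
- nose_tip (a point): Tip of the brass nose (flat, 6 mm across with a 2 mm chamfer); slides with it. Axes as the meter's.
- holder: Fixed black block, 64 x 64 mm and 50 mm high, with a round upright hole 26 mm across through it. The meter's head hangs in the hole and its collar rests on the block's top, so the meter's origin is 8 mm above the worktop and it must be raised 45 mm to come free. Origin at the centre of its underside; z up.
- lamp_arm (a joint): Angle of the lamp's arm on its post, rad, range -1.5 to 1.5, growing anticlockwise seen from above. Stiff (about 0.25 N m): it stays where it is left.
- lamp_pivot (a point): Point on the upright swivel axis of the lamp's arm, 152 mm above the worktop, on a fixed post 16 mm thick with a foot 90 mm across. Its frame turns with the arm: the yellow head shines along this frame's -x (and down); z up. The lamp points at the ring when the ring lies on this -x line seen from above.
- lamp_grip (a point): Point on the axis of the black knob that stands upright on the yellow lamp's head, 95 mm from the swivel axis and 212 mm above the worktop. The knob is round, 18 mm across, from 190 to 228 mm above the worktop; the head below it is 48 mm across and reaches up to 180 mm. Its frame turns with the arm.
- tumbler: Clear glass tumbler, 81 mm across, 91 mm high, a loose bystander. Origin at the centre of its underside.
- lemon: Yellow lemon, 73 x 52 x 52 mm, a loose bystander. Origin at its underside.
- mandarin: Orange mandarin, 54 x 54 x 48 mm, a loose bystander on the chopping board at the right. Origin at its underside.

How it is judged:
By the outcome, as a careful person would: the job done as asked, in the order asked, and still so for the second after the job is handed in, while the arm keeps its last pose, push and grip.
It also fails if it takes over 54 s, if anything falls off the work surface, if the arm or the gripper's body presses on something with over 40 N, if the wrist force passes 120 N, or if a joint passes its speed limit or range.

## Robot

A 6-joint arm with a two-finger parallel gripper is mounted at the origin on a cart in front of the work surface, level with it; the furniture and walls round the work are solid. World frame = base frame: x ahead of the robot, y to its left, z up, the work surface at z = 0. Lengths are in m, angles in rad, forces in N, time in s.
With the tool pointing down it reaches from about 0.3 to 0.95 m from the base axis. Payload 3.1 kg.
Tool frame: the origin (TCP) lies midway between the tips of the shut fingers; the grasp point (between the pads) lies 19 mm behind it; z points along the fingers, y is the line along which they close (so a half turn about z gives the same grasp; the last joint's range is limited). The gripper opens to 85 mm and grips with 20 to 120 N. Pads are 22 mm wide; open, the fingers measure 114 mm over their backs; the gripper's body (76 mm by 85 mm) begins 54 mm behind the grasp point. The pads swing forward as they close: fully open they stand 13 mm farther back than shut.
Start: joints at [1.138, 0.308, 1.634, -0, 1.2, -0.07], TCP at [0.222, 0.584, 0.231] pointing down, gripper open.
Joint ranges: [-3.06, 3.06], [-0.79, 1.96], [0.05, 2.63], [-1.19, 4.34], [0.05, 2.64], [-2.94, 2.94]. Speed limits (rad/s): [2.79, 2.79, 3.14, 3.14, 3.14, 3.14].

## Interface

Orientations are given as a 3x3 rotation matrix whose columns are the frame's x, y, z axes.
In Python, from plant import manip, optics, finder gives the robot as it stands. The module is installed in compiled form; this text tells all that it offers.
- The arm moves only by the tool servo_tool, never from a script. Its arguments are lists of equal length, an entry for each row: "delta_rot": the turn, a rotation vector about the tool's x, y, z in degrees, a list of three; "xyz": the shift along the tool's x, y, z in cm, a list of three; "hand": the opening, from 0 (shut) to 1 (fully open). In form: {"delta_rot": [[ax, ay, az], ...], "xyz": [[tx, ty, tz], ...], "hand": [hand, ...]}. A call has 1 to 12 rows; each row is the pose to reach, as a shift and turn from the pose commanded when the call began, along the tool's axes at that moment; what a row does not reach only later rows make up. A row lasts 1/8 s, in which the tool goes at most 62.5 mm and 10.7 degrees, less where a joint would pass 70% of its speed; a pose out of reach is approached as far as the arm can. A call with a gripper value outside its range is refused whole. The fingers move at their own pace and stop on an object; "grip_force" is the grip in N (left out, the last holds). Time passes only in rows, so rows that repeat a pose let the fingers close. It gives the time, the measured TCP pose, the force, the opening and the grip force at its end, in the units of the state.
- manip.observe(): the state, without advancing time (a new reading comes with each control period).
- optics.grab_frame(name): name is "scene" or "top" or "wrist"; returns a dict with "image" (400x640x3 uint8, red, green, blue), "mtx" (3x3 intrinsics, pixels), "rvec" (rotation vector, rad) and "tvec" (3), from world to camera coordinates, as OpenCV has them. Camera axes: x right, y down, z forward; pixel columns grow to the right and rows downward; lengths in m; the calibration is good to about 2 mm. A picture is of the moment at which its call begins. There is no depth.
- manip.finish_job(): hands the job in; it is judged then, once.
Trained networks look in a picture, given as the dict that the camera call returned (one of the last four; its "shot" number tells which), for a name from the list of things; names that differ only in an ending like _2 or _b are one class to them, and where a whole thing is asked for, a point or a joint stands for the part that bears it (a point fixed in the world has none). Each returns a list of dicts, best first, with "confidence" (0 to 1); they miss things now and then, are a little off and sometimes report something else, mostly with a low value. They report only what shows in the picture. A call takes as long as a camera call.
- finder.look_for(picture, thing): "xy" ([column, row] in pixels, amid what is visible of it).
The state is a dict: "time": time; "qpos": joint angles; "dq": joint speeds; "joint_torque": joint torques, N m; "position": TCP position; "eef_rot": TCP orientation; "wrist_force": force on the tool from outside, world axes, zero at the start; "ft_torque": the same for the moment, N m; "gripper_width": finger opening in m; "grasp_force": force on a finger pad.
Only numpy, scipy, OpenCV 4.12 (cv2) and the standard library are available. Lean on these libraries where they do the work, as an engineer would, in place of code of your own. Each camera call takes 0.05 s, during which the arm holds its last target. There are 200 camera calls.

## Working session

There is one attempt and no reset: what is moved stays moved. The work goes in short steps, Python scripts to look and compute and a tool call to move; the robot and the scene stay as the last step left them, time stands still between calls to the robot, and variables do not carry over. Pictures are saved under pics/ and viewed, at most 10 in all, crops included, and the job is handed in when it is done.

Besides the shell and the picture viewer there is one more tool, called after "Emit:" in YAML: its name, and indented under it one key for each argument. servo_tool: Moves the arm, as the interface text tells. Its arguments: {"type":"object","properties":{"delta_rot":{"type":"array","items":{"type":"array","items":{"type":"number"}}},"xyz":{"type":"array","items":{"type":"array","items":{"type":"number"}}},"hand":{"type":"array","items":{"type":"number"}},"grip_force":{"type":"number"}},"required":["delta_rot","xyz","hand"]}

```bash
mkdir -p pics
cat > h.py <<'E'
import numpy as np,cv2
from plant import manip,optics,finder
def cam(p):
    R=cv2.Rodrigues(np.array(p["rvec"],float))[0];return np.array(p["mtx"]),R,np.array(p["tvec"],float).ravel()
def ray(p,uv):
    K,R,t=cam(p);d=R.T@np.linalg.inv(K)@np.array([uv[0],uv[1],1.]);return -R.T@t,d/np.linalg.norm(d)
def atz(p,uv,z):
    c,d=ray(p,uv);return c+d*(z-c[2])/d[2]
def proj(p,X):
    K,R,t=cam(p);return cv2.projectPoints(np.array(X,float).reshape(-1,3),np.array(p["rvec"],float),t,K,None)[0].reshape(-1,2)
def tri(rs):
    A=0;b=0
    for c,d in rs:
        M=np.eye(3)-np.outer(d,d);A=A+M;b=b+M@c
    return np.linalg.solve(A,b)
def save(p,n): cv2.imwrite("pics/"+n,p["image"][:,:,::-1])
E
python3 - <<'E'
from h import *
np.set_printoptions(precision=4,suppress=True)
s=manip.observe();print(s)
P={n:optics.grab_frame(n) for n in("scene","top","wrist")}
for n,p in P.items():
    save(p,n+"0.png");print(n,ray(p,(320,200)))
    for t in["board","ring_mark","meter","holder","lamp_pivot","lamp_grip","tumbler","lemon","mandarin"]:
        print(t,[(np.round(r["xy"],1).tolist(),round(r["confidence"],2)) for r in finder.look_for(p,t)[:2]])
cv2.imwrite("pics/c0.png",cv2.resize(np.vstack([P["scene"]["image"],P["top"]["image"]])[:,:,::-1],None,fx=.75,fy=.75))
E
```

```text
{'time': 0.0, 'qpos': array([ 1.1383,  0.309 ,  1.6352, -0.    ,  1.1997, -0.0697]), 'dq': array([ 0.0003, -0.0001, -0.0003, -0.0003, -0.002 , -0.0003]), 'joint_torque': array([  0.0005, -41.5252, -27.6664,  -0.0001,   0.0101,  -0.    ]), 'position': array([0.2215, 0.5836, 0.2301]), 'eef_rot': array([[-0.9349,  0.3549, -0.0009],
       [ 0.3549,  0.9349, -0.0021],
       [ 0.0001, -0.0023, -1.    ]]), 'wrist_force': array([-0.201 , -0.5267, -0.4675]), 'ft_torque': array([-0.0412,  0.0009, -0.0384]), 'grasp_force': 0.0, 'gripper_width': 0.08512892382335226}
scene (array([-0.2832, -0.7774,  0.6877]), array([ 0.7249,  0.5256, -0.4453]))
board [([339.2, 256.4], 0.79)]
ring_mark []
meter [([200.2, 201.9], 0.59)]
holder [([202.1, 224.2], 0.91)]
lamp_pivot [([281.0, 169.8], 0.69), ([393.9, 238.4], 0.29)]
lamp_grip [([278.4, 172.2], 0.58)]
tumbler [([363.9, 220.0], 0.8)]
lemon [([392.8, 240.5], 0.65)]
mandarin [([436.2, 270.6], 0.78)]
top (array([ 0.0041, -0.2215,  1.5414]), array([ 0.3939,  0.0737, -0.9162]))
board [([360.7, 235.9], 0.92)]
ring_mark []
meter [([220.8, 231.9], 0.62)]
holder [([224.3, 243.1], 0.6)]
lamp_pivot [([275.5, 165.3], 0.8)]
lamp_grip [([273.7, 166.3], 0.69)]
tumbler [([354.7, 188.1], 0.82)]
lemon [([384.9, 195.3], 0.47)]
mandarin [([435.1, 226.4], 0.77), ([387.1, 194.4], 0.73)]
wrist (array([0.1508, 0.6098, 0.3715]), array([ 0.2816, -0.0925, -0.9551]))
board []
ring_mark []
meter []
holder []
lamp_pivot []
lamp_grip []
tumbler []
lemon []
mandarin []
```

View pics/scene0.png

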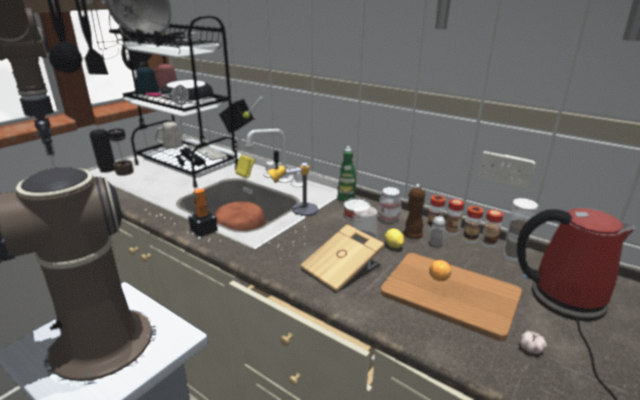

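View pics/top0.png

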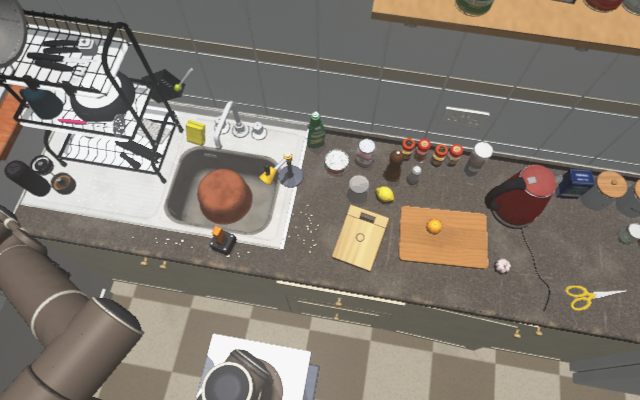

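The scene shows the meter in its holder on the left at about (203,205), the lamp at (285,180) and the board at (343,255). In the top view the lamp foot is at (290,176) with its head at (268,175), and the ring is at (360,237). I'll enlarge the parts that matter.

Run:
```python
from h import *
a=cv2.imread("pics/top0.png")[140:280,200:410];b=cv2.imread("pics/scene0.png")[140:300,180:420]
a=cv2.resize(a,(780,520)[:1]*0 or (420,280),interpolation=3);b=cv2.resize(b,(480,320),interpolation=3)
a=cv2.copyMakeBorder(a,0,0,0,60,0)
cv2.imwrite("pics/z0.png",cv2.resize(np.vstack([a,b]),None,fx=1.0,fy=1.0))
```

```text
(no output)
```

View pics/z0.png

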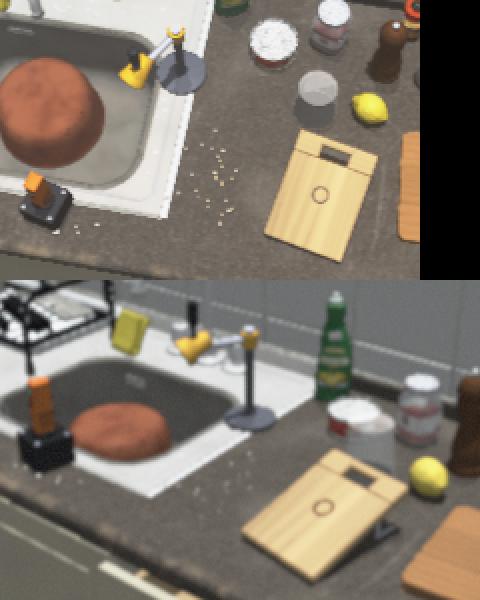

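```bash
cat > m.py <<'E'
from h import *
np.set_printoptions(precision=4,suppress=True)
S=optics.grab_frame("scene");T=optics.grab_frame("top")
for n,s,t in[("knob",(276.5,156),(267,168)),("head",(276.5,172.5),(267.5,175.5)),("posttop",(305,169),(289,156.5)),("foot",(304.5,207.5),(290.5,176.5)),("ring",(341,253.5),(360,237.5)),("metertop",(199.5,189),(217.5,229))]:
    X=tri([ray(S,s),ray(T,t)]);print(n,X,proj(S,X)-s,proj(T,X)-t)
print("foot z0",atz(T,(290.5,176.5),.005),atz(S,(304.5,207.5),.005))
print("ring z45",atz(T,(360,237.5),.045),atz(S,(341,253.5),.045))
print("head z156",atz(T,(267.5,175.5),.156));print("knob z209",atz(T,(267,168),.209),atz(S,(276.5,156),.209))
print("mtop",atz(T,(218,230),.141),atz(S,(199.5,188),.141))
# board corners (zoomed crop coords)
for z,c in((.070,(301,131)),(.070,(378,156)),(.01,(342,260)),(.01,(265,233))):
    print(atz(T,(200+c[0]/2,140+c[1]/2),z))
for z,c in((.03,(0,0)),):pass
# holder top corners
for c in((38,184),(73,200),(58,222),(22,206)):print("hold",atz(T,(200+c[0]/2,140+c[1]/2),.05))
E
python3 m.py
```

```text
knob [0.6546 0.0712 0.2144] [[-0.0465  0.0117]] [[ 0.0372 -0.0284]]
head [0.656  0.0759 0.157 ] [[-0.1416  0.0357]] [[ 0.1112 -0.0859]]
posttop [0.7375 0.022  0.1561] [[ 0.4452 -0.1205]] [[-0.361   0.2613]]
foot [0.7325 0.0235 0.0162] [[ 0.0805 -0.0215]] [[-0.0624  0.0463]]
ring [ 0.5331 -0.2577  0.0481] [[ 0.4634 -0.1265]] [[-0.3132  0.2184]]
metertop [0.4467 0.1936 0.1449] [[ 0.7789 -0.1705]] [[-0.5406  0.5095]]
foot z0 [0.738  0.0251 0.005 ] [0.7491 0.0369 0.005 ]
ring z45 [ 0.5351 -0.2587  0.045 ] [ 0.5357 -0.2545  0.045 ]
head z156 [0.6561 0.0764 0.156 ]
knob z209 [0.6571 0.0725 0.209 ] [0.6653 0.0808 0.209 ]
mtop [0.4469 0.1911 0.141 ] [0.4544 0.2072 0.141 ]
[ 0.6348 -0.2095  0.07  ]
[ 0.6123 -0.3447  0.07  ]
[ 0.4401 -0.3124  0.01  ]
[ 0.4638 -0.1773  0.01  ]
hold [0.4693 0.2127 0.05  ]
hold [0.4521 0.1477 0.05  ]
hold [0.4105 0.1626 0.05  ]
hold [0.427  0.2287 0.05  ]
```

```bash
cat > mv.py <<'E'
# plan(list of (pos,R,hand,nrows)): prints rows, stores commanded pose
import json,sys
from h import *
from scipy.spatial.transform import Rotation as Ro
def down(yaw,tilt=None):
    a=np.radians(yaw);x=np.array([np.cos(a),np.sin(a),0]);z=np.array([0,0,-1.]);return np.column_stack([x,np.cross(z,x),z])
def cur():
    try:
        d=json.load(open("cmd.json"));return np.array(d["p"]),np.array(d["R"])
    except FileNotFoundError: return np.array([.222,.584,.231]),down(159.2)
def plan(wps):
    p0,R0=cur();xs=[];rs=[];hs=[]
    for p,R,h,n in wps:
        x=np.round(R0.T@(np.array(p)-p0)*100,2);r=np.round(Ro.from_matrix(R0.T@R).as_rotvec(degrees=True),1)
        xs+=[x.tolist()]*n;rs+=[r.tolist()]*n;hs+=[h]*n
    print(json.dumps({"delta_rot":rs,"xyz":xs,"hand":hs}))
    p=p0+R0@x/100;R=R0@Ro.from_rotvec(r,degrees=True).as_matrix()
    json.dump({"p":p.tolist(),"R":R.tolist()},open("cmd.json","w"))
E
python3 - <<'E'
from mv import *
np.set_printoptions(precision=4,suppress=True)
p=cv2.imread("pics/top0.png")
S=optics.grab_frame("scene");T=optics.grab_frame("top");print("faucet",tri([ray(S,(265,131)),ray(T,(228,104))]),"soap/bottle")
plan([((.45,.15,.29),down(152),1,7),((.635,.083,.29),down(148),1,5)])
E
```

```text
faucet [0.8486 0.2683 0.2163] soap/bottle
{"delta_rot": [[0.0, 0.0, 7.2], [0.0, 0.0, 7.2], [0.0, 0.0, 7.2], [0.0, 0.0, 7.2], [0.0, 0.0, 7.2], [0.0, 0.0, 7.2], [0.0, 0.0, 7.2], [0.0, 0.0, 11.2], [0.0, 0.0, 11.2], [0.0, 0.0, 11.2], [0.0, 0.0, 11.2], [0.0, 0.0, 11.2]], "xyz": [[-36.73, -32.47, -5.9], [-36.73, -32.47, -5.9], [-36.73, -32.47, -5.9], [-36.73, -32.47, -5.9], [-36.73, -32.47, -5.9], [-36.73, -32.47, -5.9], [-36.73, -32.47, -5.9], [-56.4, -32.17, -5.9], [-56.4, -32.17, -5.9], [-56.4, -32.17, -5.9], [-56.4, -32.17, -5.9], [-56.4, -32.17, -5.9]], "hand": [1, 1, 1, 1, 1, 1, 1, 1, 1, 1, 1, 1]}
```

Emit:
servo_tool:
  delta_rot:
    - [0,0,7.2]
    - [0,0,7.2]
    - [0,0,7.2]
    - [0,0,7.2]
    - [0,0,7.2]
    - [0,0,7.2]
    - [0,0,7.2]
    - [0,0,11.2]
    - [0,0,11.2]
    - [0,0,11.2]
    - [0,0,11.2]
    - [0,0,11.2]
  xyz:
    - [-36.73,-32.47,-5.9]
    - [-36.73,-32.47,-5.9]
    - [-36.73,-32.47,-5.9]
    - [-36.73,-32.47,-5.9]
    - [-36.73,-32.47,-5.9]
    - [-36.73,-32.47,-5.9]
    - [-36.73,-32.47,-5.9]
    - [-56.4,-32.17,-5.9]
    - [-56.4,-32.17,-5.9]
    - [-56.4,-32.17,-5.9]
    - [-56.4,-32.17,-5.9]
    - [-56.4,-32.17,-5.9]
  hand: [1,1,1,1,1,1,1,1,1,1,1,1]

```text
time: 3.2
position: [0.6376, 0.0809, 0.2893]
eef_rot: [[-0.846, 0.533, 0.0], [0.533, 0.846, -0.001], [-0.001, -0.0, -1.0]]
wrist_force: [-0.0, 0.9, -1.0]
gripper_width: 0.0852
grasp_force: 0.0
```

Run:
```python
from h import *
s=manip.observe();print(s["time"],s["position"],s["eef_rot"])
W=optics.grab_frame("wrist");save(W,"w1.png");print(finder.look_for(W,"lamp_grip")[:2],finder.look_for(W,"lamp_pivot")[:1])
print(proj(W,[(.656,.072,.228),(.737,.022,.16),(.737,.022,.01)]))
```

```text
3.2 [0.63759487 0.08087012 0.28930618] [[-8.46240871e-01  5.32800419e-01  3.18859635e-04]
 [ 5.32800130e-01  8.46240828e-01 -6.95259070e-04]
 [-6.40266365e-04 -4.18468186e-04 -9.99999707e-01]]
[{'xy': [323.3, 232.9], 'confidence': 0.72}] [{'xy': [325.1, 229.2], 'confidence': 0.57}]
[[319.5565865  247.83304831]
 [319.0897196  309.97565156]
 [317.76282746 242.61015711]]
```

View pics/w1.png

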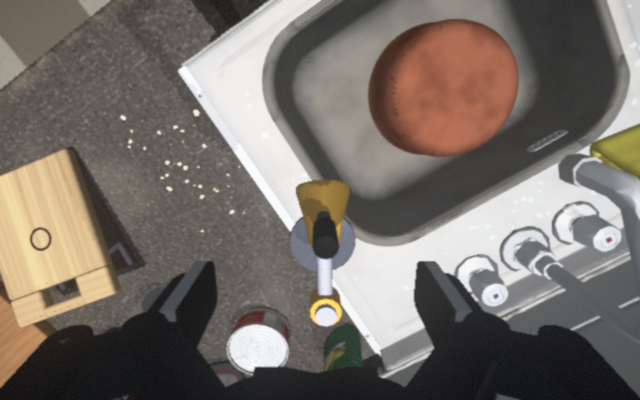

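The wrist view shows the black knob, with its top at about (326,246), the yellow head above it in the picture at (322,195), the pivot cap at (325,312) and the foot centre at (322,243). The ring is at (40,238).

Run:
```python
from mv import *
np.set_printoptions(precision=4,suppress=True)
W=optics.grab_frame("wrist")
k=atz(W,(326,246),.228);pv=atz(W,(325,312),.165);ft=atz(W,(322,243),.005);r=atz(W,(40,238),.045)
print("knob",k,"piv",pv,"foot",ft,"ring",r, proj(W,[[*k[:2],.19],[*k[:2],.228]]))
for q in(pv,ft):
    d=k-q;e=r-q;print(np.hypot(*d[:2]),np.degrees(np.arctan2(d[1],d[0])),np.degrees(np.arctan2(e[1],e[0]))%360)
T=optics.grab_frame("top");print("top ring",atz(T,(360,237.5),.045))
```

```text
knob [0.6537 0.0791 0.228 ] piv [0.7353 0.0305 0.165 ] foot [0.7388 0.0289 0.005 ] ring [ 0.5333 -0.2531  0.045 ] [[324.4392 224.8024]
 [326.     246.    ]]
0.09496104107026025 149.19608016015945 234.54606512141027
0.09877650998559057 149.42898529842023 233.92707023837232
top ring [ 0.5351 -0.2587  0.045 ]
```

Run:
```python
from mv import *
print(manip.observe()["position"],cur()[0])
plan([((.6537,.0791,.25),down(149),.7,4),((.6537,.0791,.195),down(149),.7,3),((.6537,.0791,.195),down(149),0,5)])
```

```text
[0.63387539 0.08426858 0.2904141 ] [0.63500377 0.08298625 0.29      ]
{"delta_rot": [[0.0, 0.0, -1.0], [0.0, 0.0, -1.0], [0.0, 0.0, -1.0], [0.0, 0.0, -1.0], [0.0, 0.0, -1.0], [0.0, 0.0, -1.0], [0.0, 0.0, -1.0], [0.0, 0.0, -1.0], [0.0, 0.0, -1.0], [0.0, 0.0, -1.0], [0.0, 0.0, -1.0], [0.0, 0.0, -1.0]], "xyz": [[-1.79, 0.66, 4.0], [-1.79, 0.66, 4.0], [-1.79, 0.66, 4.0], [-1.79, 0.66, 4.0], [-1.79, 0.66, 9.5], [-1.79, 0.66, 9.5], [-1.79, 0.66, 9.5], [-1.79, 0.66, 9.5], [-1.79, 0.66, 9.5], [-1.79, 0.66, 9.5], [-1.79, 0.66, 9.5], [-1.79, 0.66, 9.5]], "hand": [0.7, 0.7, 0.7, 0.7, 0.7, 0.7, 0.7, 0, 0, 0, 0, 0]}
```

Emit:
servo_tool:
  delta_rot:
    - [0,0,-1]
    - [0,0,-1]
    - [0,0,-1]
    - [0,0,-1]
    - [0,0,-1]
    - [0,0,-1]
    - [0,0,-1]
    - [0,0,-1]
    - [0,0,-1]
    - [0,0,-1]
    - [0,0,-1]
    - [0,0,-1]
  xyz:
    - [-1.79,0.66,4]
    - [-1.79,0.66,4]
    - [-1.79,0.66,4]
    - [-1.79,0.66,4]
    - [-1.79,0.66,9.5]
    - [-1.79,0.66,9.5]
    - [-1.79,0.66,9.5]
    - [-1.79,0.66,9.5]
    - [-1.79,0.66,9.5]
    - [-1.79,0.66,9.5]
    - [-1.79,0.66,9.5]
    - [-1.79,0.66,9.5]
  hand: [0.7,0.7,0.7,0.7,0.7,0.7,0.7,0,0,0,0,0]
  grip_force: 25

```text
time: 4.95
position: [0.6545, 0.0794, 0.1971]
eef_rot: [[-0.857, 0.515, 0.002], [0.515, 0.857, -0.0], [-0.002, 0.001, -1.0]]
wrist_force: [-1.5, -0.2, 5.7]
gripper_width: 0.0171
grasp_force: 25.3
```

Run:
```python
from mv import *
pv=np.array([.735,.030])
w=[]
for a in np.linspace(149.2,235,12)[1:]:
    w.append(([*(pv+.095*np.array([np.cos(np.radians(a)),np.sin(np.radians(a))])),.195],down(a),0,1))
plan(w+[w[-1]])
```

```text
{"delta_rot": [[0.0, 0.0, -8.0], [0.0, 0.0, -15.8], [0.0, 0.0, -23.6], [0.0, 0.0, -31.4], [0.0, 0.0, -39.2], [0.0, 0.0, -47.0], [0.0, 0.0, -54.8], [0.0, 0.0, -62.6], [0.0, 0.0, -70.4], [0.0, 0.0, -78.2], [0.0, 0.0, -86.0], [0.0, 0.0, -86.0]], "xyz": [[-0.09, -1.34, 0.0], [-0.36, -2.61, 0.0], [-0.79, -3.82, 0.0], [-1.39, -4.97, 0.0], [-2.14, -6.02, 0.0], [-3.02, -6.97, 0.0], [-4.02, -7.78, 0.0], [-5.13, -8.45, 0.0], [-6.31, -8.97, 0.0], [-7.56, -9.32, 0.0], [-8.84, -9.5, 0.0], [-8.84, -9.5, 0.0]], "hand": [0, 0, 0, 0, 0, 0, 0, 0, 0, 0, 0, 0]}
```

Emit:
servo_tool:
  delta_rot:
    - [0,0,-8]
    - [0,0,-15.8]
    - [0,0,-23.6]
    - [0,0,-31.4]
    - [0,0,-39.2]
    - [0,0,-47]
    - [0,0,-54.8]
    - [0,0,-62.6]
    - [0,0,-70.4]
    - [0,0,-78.2]
    - [0,0,-86]
    - [0,0,-86]
  xyz:
    - [-0.09,-1.34,0]
    - [-0.36,-2.61,0]
    - [-0.79,-3.82,0]
    - [-1.39,-4.97,0]
    - [-2.14,-6.02,0]
    - [-3.02,-6.97,0]
    - [-4.02,-7.78,0]
    - [-5.13,-8.45,0]
    - [-6.31,-8.97,0]
    - [-7.56,-9.32,0]
    - [-8.84,-9.5,0]
    - [-8.84,-9.5,0]
  hand: [0,0,0,0,0,0,0,0,0,0,0,0]

```text
time: 6.45
position: [0.6798, -0.0523, 0.1971]
eef_rot: [[-0.573, -0.82, -0.002], [-0.82, 0.573, -0.007], [0.007, -0.002, -1.0]]
wrist_force: [-5.0, -9.2, 8.6]
gripper_width: 0.0177
grasp_force: 25.7
```

Run:
```python
from mv import *
np.set_printoptions(precision=4,suppress=True)
W=optics.grab_frame("wrist");W=optics.grab_frame("wrist");save(W,"w2.png")
s=manip.observe();print(s["time"],s["position"],s["wrist_force"],s["gripper_width"],s["qpos"])
print([ (finder.look_for(W,t)[:1]) for t in("lamp_grip","ring_mark","board")])
```

```text
6.55 [ 0.6796 -0.0521  0.1971] [-5.9953 -9.6444  7.2387] 0.017306454525766044 [-0.1369  0.4464  1.5158 -0.0083  1.1805 -2.6649]
[[], [], []]
```

View pics/w2.png

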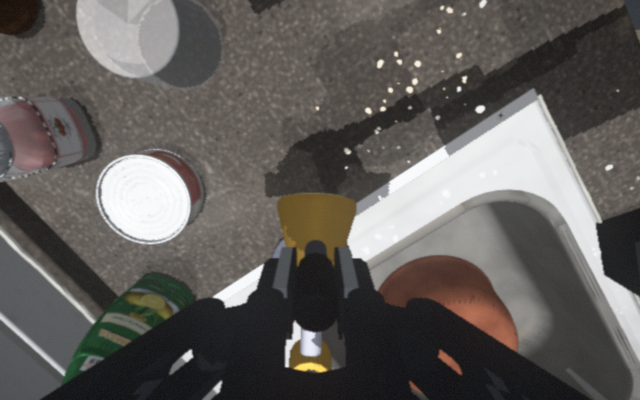

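The knob is held between the pads at (315,280), with the yellow head pointing up the picture towards the board side. I'll release it, rise and check the aim.

Run:
```python
from mv import *
p,R=cur()
plan([(p,R,.6,2),(p+[0,0,.07],R,.6,2),((.62,-.1,.40),down(149),1,8)])
```

```text
{"delta_rot": [[0.0, 0.0, 0.0], [0.0, 0.0, 0.0], [0.0, 0.0, 0.0], [0.0, 0.0, 0.0], [0.0, 0.0, 86.0], [0.0, 0.0, 86.0], [0.0, 0.0, 86.0], [0.0, 0.0, 86.0], [0.0, 0.0, 86.0], [0.0, 0.0, 86.0], [0.0, 0.0, 86.0], [0.0, 0.0, 86.0]], "xyz": [[0.0, 0.0, 0.0], [0.0, 0.0, 0.0], [0.0, 0.0, -7.0], [0.0, 0.0, -7.0], [7.74, 1.97, -20.5], [7.74, 1.97, -20.5], [7.74, 1.97, -20.5], [7.74, 1.97, -20.5], [7.74, 1.97, -20.5], [7.74, 1.97, -20.5], [7.74, 1.97, -20.5], [7.74, 1.97, -20.5]], "hand": [0.6, 0.6, 0.6, 0.6, 1, 1, 1, 1, 1, 1, 1, 1]}
```

Emit:
servo_tool:
  delta_rot:
    - [0,0,0]
    - [0,0,0]
    - [0,0,0]
    - [0,0,0]
    - [0,0,86]
    - [0,0,86]
    - [0,0,86]
    - [0,0,86]
    - [0,0,86]
    - [0,0,86]
    - [0,0,86]
    - [0,0,86]
  xyz:
    - [0,0,0]
    - [0,0,0]
    - [0,0,-7]
    - [0,0,-7]
    - [7.74,1.97,-20.5]
    - [7.74,1.97,-20.5]
    - [7.74,1.97,-20.5]
    - [7.74,1.97,-20.5]
    - [7.74,1.97,-20.5]
    - [7.74,1.97,-20.5]
    - [7.74,1.97,-20.5]
    - [7.74,1.97,-20.5]
  hand: [0.6,0.6,0.6,0.6,1,1,1,1,1,1,1,1]

```text
time: 8.2
position: [0.62, -0.0989, 0.3992]
eef_rot: [[-0.855, 0.519, -0.001], [0.519, 0.855, 0.001], [0.001, 0.0, -1.0]]
wrist_force: [-0.5, 0.0, 0.6]
gripper_width: 0.0854
grasp_force: 0.0
```

Run:
```python
from mv import *
W=optics.grab_frame("wrist");W=optics.grab_frame("wrist");save(W,"w3.png");np.savez("w3.npz",mtx=W["mtx"],rvec=W["rvec"],tvec=W["tvec"])
s=manip.observe();print(s["time"],s["position"],s["wrist_force"])
```

```text
8.3 [ 0.61996627 -0.09898623  0.3993128 ] [ 0.32385676 -0.46106043 -0.22492681]
```

View pics/w3.png

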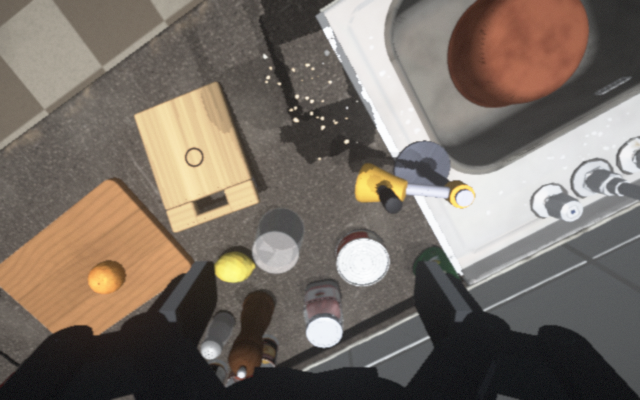

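The lamp now points towards the board: pivot cap at (461,197), knob top at (392,206), foot at (424,163). The ring is at (194,157), and the board corners are about (135,117), (219,83), (258,203) and (175,232).

The lamp's aim is within about 1° of the ring. Next I go over the meter.

Run:
```python
from mv import *
plan([((.45,.185,.30),down(163),1,9)])
```

```text
{"delta_rot": [[0.0, 0.0, -14.0], [0.0, 0.0, -14.0], [0.0, 0.0, -14.0], [0.0, 0.0, -14.0], [0.0, 0.0, -14.0], [0.0, 0.0, -14.0], [0.0, 0.0, -14.0], [0.0, 0.0, -14.0], [0.0, 0.0, -14.0]], "xyz": [[29.25, 15.67, 10.0], [29.25, 15.67, 10.0], [29.25, 15.67, 10.0], [29.25, 15.67, 10.0], [29.25, 15.67, 10.0], [29.25, 15.67, 10.0], [29.25, 15.67, 10.0], [29.25, 15.67, 10.0], [29.25, 15.67, 10.0]], "hand": [1, 1, 1, 1, 1, 1, 1, 1, 1]}
```

Emit:
servo_tool:
  delta_rot:
    - [0,0,-14]
    - [0,0,-14]
    - [0,0,-14]
    - [0,0,-14]
    - [0,0,-14]
    - [0,0,-14]
    - [0,0,-14]
    - [0,0,-14]
    - [0,0,-14]
  xyz:
    - [29.25,15.67,10]
    - [29.25,15.67,10]
    - [29.25,15.67,10]
    - [29.25,15.67,10]
    - [29.25,15.67,10]
    - [29.25,15.67,10]
    - [29.25,15.67,10]
    - [29.25,15.67,10]
    - [29.25,15.67,10]
  hand: [1,1,1,1,1,1,1,1,1]

```text
time: 9.43
position: [0.4507, 0.1844, 0.3008]
eef_rot: [[-0.956, 0.292, 0.001], [0.292, 0.956, -0.0], [-0.001, 0.0, -1.0]]
wrist_force: [0.5, -0.2, -0.5]
gripper_width: 0.0858
grasp_force: 0.0
```

Run:
```python
from mv import *
W=optics.grab_frame("wrist");W=optics.grab_frame("wrist");save(W,"w4.png");np.savez("w4.npz",mtx=W["mtx"],rvec=W["rvec"],tvec=W["tvec"])
uv=proj(W,[(.447,.195,.141)])[0];print(uv,finder.look_for(W,"meter")[:1],finder.look_for(W,"holder")[:1])
x,y=int(uv[0]),int(uv[1]);x0=max(0,x-100);y0=max(0,y-75);c=W["image"][y0:y0+150,x0:x0+200,::-1];print(x0,y0)
cv2.imwrite("pics/w4c.png",cv2.resize(c,None,fx=4,fy=4,interpolation=2))
s=manip.observe();print(s["time"],s["position"])
```

```text
[325.78246921 174.00055513] [] [{'xy': [327.1, 137.5], 'confidence': 0.85}]
225 99
9.625 [0.45023525 0.18455103 0.30052164]
```

View pics/w4c.png

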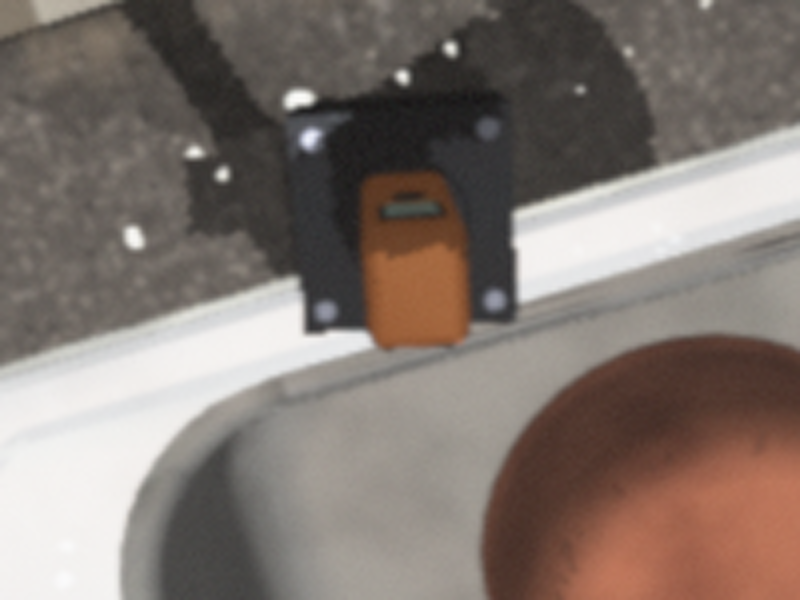

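The crop shows the orange meter standing in the black holder. In zoomed pixels its top face runs about (365–470, 250–347), and the four holder screws are at (311,139), (487,127), (494,300) and (325,311).

Run:
```python
from mv import *
np.set_printoptions(precision=4,suppress=True)
W=dict(np.load("w4.npz"));print(W["mtx"][0,0])
P=lambda x,y,z:atz(W,(225+x/4,99+y/4),z)
S=[P(*q,.05) for q in((311,139),(487,127),(494,300),(325,311))]
c=sum(S)/4;print("holder c",c)
for i in range(4):
    d=S[(i+1)%4]-S[i];print(np.linalg.norm(d),np.degrees(np.arctan2(d[1],d[0])))
a,b=P(366,250,.141),P(468,245,.141);print("w top",np.linalg.norm(a-b),b-a)
a,b=P(372,345,.141),P(466,343,.141);print("w far",np.linalg.norm(a-b),b-a)
print("len",np.linalg.norm(P(418,247,.141)-P(418,347,.141)),P(418,347,.141))
im=cv2.imread("pics/w4.png");h=cv2.cvtColor(im,40)
# top-face centre candidates
for L in(.03,.024):
  print(L,proj(W,[[*c[:2],.141]])*4-[900,396])
# columns profile along the middle column & rows
print([tuple(im[y,225+104][::-1]) for y in range(140,190,2)])
```

```text
340.0216106657821
holder c [0.4455 0.1988 0.05  ]
0.050106777466965347 76.84995367216926
0.05035347152221571 -13.049015143320814
0.04997045389533172 -103.19180619088809
0.050317476046050004 167.10630271927639
w top 0.022841305727060102 [0.0056 0.0221 0.    ]
w far 0.021496516987339485 [0.0058 0.0207 0.    ]
len 0.023134630985239355 [0.4585 0.1951 0.141 ]
0.03 [[417.2121 288.9015]]
0.024 [[417.2121 288.9015]]
[(np.uint8(36), np.uint8(32), np.uint8(32)), (np.uint8(73), np.uint8(47), np.uint8(33)), (np.uint8(94), np.uint8(59), np.uint8(38)), (np.uint8(81), np.uint8(51), np.uint8(32)), (np.uint8(58), np.uint8(46), np.uint8(39)), (np.uint8(79), np.uint8(82), np.uint8(73)), (np.uint8(64), np.uint8(63), np.uint8(59)), (np.uint8(89), np.uint8(55), np.uint8(35)), (np.uint8(103), np.uint8(64), np.uint8(41)), (np.uint8(107), np.uint8(68), np.uint8(44)), (np.uint8(113), np.uint8(72), np.uint8(46)), (np.uint8(154), np.uint8(97), np.uint8(59)), (np.uint8(164), np.uint8(103), np.uint8(63)), (np.uint8(166), np.uint8(105), np.uint8(66)), (np.uint8(165), np.uint8(104), np.uint8(65)), (np.uint8(166), np.uint8(105), np.uint8(66)), (np.uint8(164), np.uint8(105), np.uint8(65)), (np.uint8(161), np.uint8(100), np.uint8(62)), (np.uint8(162), np.uint8(102), np.uint8(64)), (np.uint8(161), np.uint8(101), np.uint8(63)), (np.uint8(161), np.uint8(100), np.uint8(60)), (np.uint8(157), np.uint8(96), np.uint8(60)), (np.uint8(143), np.uint8(87), np.uint8(55)), (np.uint8(142), np.uint8(131), np.uint8(123)), (np.uint8(135), np.uint8(133), np.uint8(130))]
```

Run:
```python
from mv import *
R=down(166.7);plan([((.4455,.1988,.17),R,1,3),((.4455,.1988,.085),R,1,4),((.4455,.1988,.085),R,0,5)])
```

```text
{"delta_rot": [[0.0, 0.0, -3.7], [0.0, 0.0, -3.7], [0.0, 0.0, -3.7], [0.0, 0.0, -3.7], [0.0, 0.0, -3.7], [0.0, 0.0, -3.7], [0.0, 0.0, -3.7], [0.0, 0.0, -3.7], [0.0, 0.0, -3.7], [0.0, 0.0, -3.7], [0.0, 0.0, -3.7], [0.0, 0.0, -3.7]], "xyz": [[0.83, 1.19, 13.0], [0.83, 1.19, 13.0], [0.83, 1.19, 13.0], [0.83, 1.19, 21.5], [0.83, 1.19, 21.5], [0.83, 1.19, 21.5], [0.83, 1.19, 21.5], [0.83, 1.19, 21.5], [0.83, 1.19, 21.5], [0.83, 1.19, 21.5], [0.83, 1.19, 21.5], [0.83, 1.19, 21.5]], "hand": [1, 1, 1, 1, 1, 1, 1, 0, 0, 0, 0, 0]}
```

Emit:
servo_tool:
  delta_rot:
    - [0,0,-3.7]
    - [0,0,-3.7]
    - [0,0,-3.7]
    - [0,0,-3.7]
    - [0,0,-3.7]
    - [0,0,-3.7]
    - [0,0,-3.7]
    - [0,0,-3.7]
    - [0,0,-3.7]
    - [0,0,-3.7]
    - [0,0,-3.7]
    - [0,0,-3.7]
  xyz:
    - [0.83,1.19,13]
    - [0.83,1.19,13]
    - [0.83,1.19,13]
    - [0.83,1.19,21.5]
    - [0.83,1.19,21.5]
    - [0.83,1.19,21.5]
    - [0.83,1.19,21.5]
    - [0.83,1.19,21.5]
    - [0.83,1.19,21.5]
    - [0.83,1.19,21.5]
    - [0.83,1.19,21.5]
    - [0.83,1.19,21.5]
  hand: [1,1,1,1,1,1,1,0,0,0,0,0]
  grip_force: 60

```text
time: 11.12
position: [0.4456, 0.1992, 0.0858]
eef_rot: [[-0.973, 0.229, 0.001], [0.229, 0.973, 0.0], [-0.001, 0.0, -1.0]]
wrist_force: [-0.7, -0.1, 3.0]
gripper_width: 0.0233
grasp_force: 59.3
```

Run:
```python
from mv import *
s=manip.observe();print(s["time"],s["position"],s["eef_rot"],s["wrist_force"],s["gripper_width"],s["grasp_force"])
np.savez("grip.npz",p=s["position"],R=s["eef_rot"])
p,R=cur();plan([(p+[0,0,.03],R,0,3),(p+[0,0,.10],R,0,4)])
```

```text
11.125 [0.44563455 0.19920592 0.08580854] [[-9.73475078e-01  2.28791416e-01  8.71729861e-04]
 [ 2.28791742e-01  9.73475348e-01  2.93888111e-04]
 [-7.81368452e-04  4.85537346e-04 -9.99999577e-01]] [-0.69138269 -0.07723372  3.00805972] 0.023291162678115616 59.2524790763855
{"delta_rot": [[0.0, 0.0, 0.0], [0.0, 0.0, 0.0], [0.0, 0.0, 0.0], [0.0, 0.0, 0.0], [0.0, 0.0, 0.0], [0.0, 0.0, 0.0], [0.0, 0.0, 0.0]], "xyz": [[0.0, 0.0, -3.0], [0.0, 0.0, -3.0], [0.0, 0.0, -3.0], [0.0, 0.0, -10.0], [0.0, 0.0, -10.0], [0.0, 0.0, -10.0], [0.0, 0.0, -10.0]], "hand": [0, 0, 0, 0, 0, 0, 0]}
```

Emit:
servo_tool:
  delta_rot:
    - [0,0,0]
    - [0,0,0]
    - [0,0,0]
    - [0,0,0]
    - [0,0,0]
    - [0,0,0]
    - [0,0,0]
  xyz:
    - [0,0,-3]
    - [0,0,-3]
    - [0,0,-3]
    - [0,0,-10]
    - [0,0,-10]
    - [0,0,-10]
    - [0,0,-10]
  hand: [0,0,0,0,0,0,0]

```text
time: 12.0
position: [0.4433, 0.1984, 0.183]
eef_rot: [[-0.973, 0.229, -0.004], [0.229, 0.973, -0.001], [0.004, -0.002, -1.0]]
wrist_force: [-0.4, -1.2, -1.9]
gripper_width: 0.0231
grasp_force: 60.0
```

```bash
cat >> mv.py <<'E'
def ringR(psi=-11):
    a=np.radians(psi);t=np.radians(18);u=np.array([np.cos(t)*np.cos(a),np.cos(t)*np.sin(a),np.sin(t)]);n=np.array([-np.sin(t)*np.cos(a),-np.sin(t)*np.sin(a),np.cos(t)])
    return np.column_stack([-u,np.cross(n,u),-n])
E
python3 - <<'E'
from mv import *
s=manip.observe();print(s["time"],s["position"],s["wrist_force"],s["gripper_width"],s["qpos"])
R=ringR();ring=np.array([.5353,-.2563,.045])
p=ring-R[:,2]*(.0778+.045)
plan([(p,R,0,11)]);print(p)
E
```

```text
12.0 [0.44333139 0.19835684 0.18302245] [-0.38385646 -1.19969537 -1.8575769 ] 0.023084177439754425 [ 3.31041075e-01  9.70391136e-02  1.99454279e+00 -2.91813984e-05
  1.05454441e+00 -1.00883026e+00]
{"delta_rot": [[-0.4, -18.0, -2.3], [-0.4, -18.0, -2.3], [-0.4, -18.0, -2.3], [-0.4, -18.0, -2.3], [-0.4, -18.0, -2.3], [-0.4, -18.0, -2.3], [-0.4, -18.0, -2.3], [-0.4, -18.0, -2.3], [-0.4, -18.0, -2.3], [-0.4, -18.0, -2.3], [-0.4, -18.0, -2.3]], "xyz": [[-15.42, -42.38, 2.32], [-15.42, -42.38, 2.32], [-15.42, -42.38, 2.32], [-15.42, -42.38, 2.32], [-15.42, -42.38, 2.32], [-15.42, -42.38, 2.32], [-15.42, -42.38, 2.32], [-15.42, -42.38, 2.32], [-15.42, -42.38, 2.32], [-15.42, -42.38, 2.32], [-15.42, -42.38, 2.32]], "hand": [0, 0, 0, 0, 0, 0, 0, 0, 0, 0, 0]}
[ 0.49804991 -0.24905932  0.16178974]
```

Emit:
servo_tool:
  delta_rot:
    - [-0.4,-18,-2.3]
    - [-0.4,-18,-2.3]
    - [-0.4,-18,-2.3]
    - [-0.4,-18,-2.3]
    - [-0.4,-18,-2.3]
    - [-0.4,-18,-2.3]
    - [-0.4,-18,-2.3]
    - [-0.4,-18,-2.3]
    - [-0.4,-18,-2.3]
    - [-0.4,-18,-2.3]
    - [-0.4,-18,-2.3]
  xyz:
    - [-15.42,-42.38,2.32]
    - [-15.42,-42.38,2.32]
    - [-15.42,-42.38,2.32]
    - [-15.42,-42.38,2.32]
    - [-15.42,-42.38,2.32]
    - [-15.42,-42.38,2.32]
    - [-15.42,-42.38,2.32]
    - [-15.42,-42.38,2.32]
    - [-15.42,-42.38,2.32]
    - [-15.42,-42.38,2.32]
    - [-15.42,-42.38,2.32]
  hand: [0,0,0,0,0,0,0,0,0,0,0]

```text
time: 13.38
position: [0.4979, -0.2469, 0.1616]
eef_rot: [[-0.935, 0.187, 0.303], [0.178, 0.982, -0.056], [-0.308, 0.001, -0.951]]
wrist_force: [0.6, -0.0, -1.0]
gripper_width: 0.0233
grasp_force: 60.2
```

Run:
```python
from mv import *
np.set_printoptions(precision=4,suppress=True)
W=optics.grab_frame("wrist");W=optics.grab_frame("wrist");save(W,"w5.png");np.savez("w5.npz",mtx=W["mtx"],rvec=W["rvec"],tvec=W["tvec"])
s=manip.observe();print(s["time"],s["position"],s["eef_rot"],s["wrist_force"],s["gripper_width"])
tip=s["position"]+s["eef_rot"]@[0,0,.0778]
print(tip,proj(W,[tip,(.5353,-.2563,.045),s["position"]+s["eef_rot"]@[0,0,.0358]]),finder.look_for(W,"ring_mark")[:1],finder.look_for(W,"nose_tip")[:1])
```

```text
13.475 [ 0.4983 -0.2474  0.1621] [[-0.9342  0.1872  0.3036]
 [ 0.1783  0.9823 -0.0572]
 [-0.3089  0.0007 -0.9511]] [-0.0343 -0.8105 -1.9956] 0.022929213253897292
[ 0.5219 -0.2519  0.0881] [[315.8242 211.6714]
 [313.3101 193.2159]
 [316.0704 236.167 ]] [{'xy': [312.2, 179.5], 'confidence': 0.72}] []
```

View pics/w5.png

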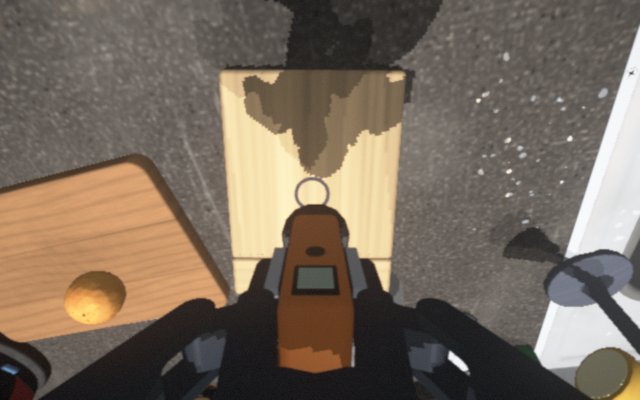

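The ring is clear at (312,193), just ahead of the collar and where the model predicts it. The board's edges run square with the picture, so the yaw is right. I'll tare the force and approach.

```bash
cat > fz.py <<'E'
from mv import *
np.set_printoptions(precision=4,suppress=True)
F=[];P=[]
for i in range(10):
    optics.grab_frame("top");s=manip.observe();F.append(s["wrist_force"]);P.append(s["position"])
n=-ringR()[:,2];F=np.array(F);P=np.array(P)
print("t",s["time"],"F",F.mean(0),F.std(0),"Fn",F.mean(0)@n,"P",P.mean(0),"Pn",P.mean(0)@n,"R",s["eef_rot"].round(3).tolist(),"grip",s["grasp_force"],s["gripper_width"])
E
python3 fz.py
python3 - <<'E'
from mv import *
np.set_printoptions(precision=4,suppress=True)
W=dict(np.load("w5.npz"));im=cv2.imread("pics/w5.png");print("ring w5",atz(W,(312.3,193.5),.045))
p,R=cur();s=manip.observe();off=s["position"]-p;print("off",off)
Rt=ringR();ring=np.array([.5353,-.2565,.045])
off[2]=0
plan([(ring-Rt[:,2]*(.0778+.006)-off,Rt,0,5)])
E
```

```text
t 14.075 F [-0.2136 -0.1243 -1.2319] [0.5123 0.6584 0.5073] Fn -1.1141608229992184 P [ 0.4983 -0.2487  0.1622] Pn -0.011573397212737757 R [[-0.934, 0.189, 0.304], [0.18, 0.982, -0.058], [-0.309, 0.001, -0.951]] grip 60.23234724998474 0.023239734263969646
ring w5 [ 0.5354 -0.2572  0.045 ]
off [0.0002 0.0002 0.0003]
{"delta_rot": [[0.0, 0.0, 0.0], [0.0, 0.0, 0.0], [0.0, 0.0, 0.0], [0.0, 0.0, 0.0], [0.0, 0.0, 0.0]], "xyz": [[0.01, -0.04, 3.9], [0.01, -0.04, 3.9], [0.01, -0.04, 3.9], [0.01, -0.04, 3.9], [0.01, -0.04, 3.9]], "hand": [0, 0, 0, 0, 0]}
```

Emit:
servo_tool:
  delta_rot:
    - [0,0,0]
    - [0,0,0]
    - [0,0,0]
    - [0,0,0]
    - [0,0,0]
  xyz:
    - [0.01,-0.04,1.5]
    - [0.01,-0.04,3]
    - [0.01,-0.04,3.6]
    - [0.01,-0.04,3.9]
    - [0.01,-0.04,3.9]
  hand: [0,0,0,0,0]

```text
time: 14.7
position: [0.51, -0.2514, 0.1247]
eef_rot: [[-0.934, 0.189, 0.303], [0.18, 0.982, -0.058], [-0.309, 0.001, -0.951]]
wrist_force: [-0.1, -0.9, -1.0]
gripper_width: 0.0234
grasp_force: 60.3
```

```bash
python3 fz.py
```

```text
t 15.2 F [-0.0392  0.0386 -1.4077] [0.2701 0.411  0.2392] Fn -1.3246055259237104 P [ 0.5101 -0.2516  0.1253] Pn -0.05038723878379853 R [[-0.934, 0.189, 0.304], [0.18, 0.982, -0.058], [-0.309, 0.001, -0.951]] grip 60.25980234146118 0.02327036056642335
```

Emit:
servo_tool:
  delta_rot:
    - [0,0,0]
    - [0,0,0]
    - [0,0,0]
    - [0,0,0]
  xyz:
    - [0,0,0.3]
    - [0,0,0.6]
    - [0,0,0.9]
    - [0,0,0.9]
  hand: [0,0,0,0]

```text
time: 15.7
position: [0.5127, -0.252, 0.1162]
eef_rot: [[-0.934, 0.189, 0.303], [0.18, 0.982, -0.058], [-0.309, 0.001, -0.951]]
wrist_force: [-1.6, 0.6, 0.3]
gripper_width: 0.0234
grasp_force: 60.5
```

```bash
python3 fz.py
```

```text
t 16.2 F [-1.2     0.4249  0.4086] [0.3616 0.4497 0.4149] Fn 0.7776392731939574 P [ 0.5126 -0.252   0.1164] Pn -0.05962039361269904 R [[-0.934, 0.189, 0.304], [0.18, 0.982, -0.058], [-0.309, 0.001, -0.951]] grip 60.497320890426636 0.023056268646431566
```

Emit:
servo_tool:
  delta_rot:
    - [0,0,0]
    - [0,0,0]
    - [0,0,0]
  xyz:
    - [0,0,0.2]
    - [0,0,0.3]
    - [0,0,0.3]
  hand: [0,0,0]

```text
time: 16.58
position: [0.5136, -0.2522, 0.1135]
eef_rot: [[-0.934, 0.189, 0.304], [0.18, 0.982, -0.058], [-0.309, 0.001, -0.951]]
wrist_force: [-3.2, 0.2, 2.2]
gripper_width: 0.0231
grasp_force: 60.6
```

```bash
python3 fz.py
python3 - <<'E'
from mv import *
W=optics.grab_frame("wrist");S=optics.grab_frame("scene");T=optics.grab_frame("top")
a=cv2.resize(W["image"],(640,400));b=cv2.resize(S["image"][140:290,230:430],(400,300))[100:];
c=cv2.resize(T["image"][140:260,240:400],(400,300))[:200]
out=np.vstack([a[:400],np.hstack([b,c])[:200,80:720]]);cv2.imwrite("pics/w6.png",out[:,:,::-1])
s=manip.observe();tip=s["position"]+s["eef_rot"]@[0,0,.0728];print(tip,proj(W,[tip,(.5353,-.2565,.045)]),s["time"])
E
```

```text
t 17.075 F [-1.7782  0.5096  1.8271] [0.431  0.7121 0.5045] Fn 2.307111165649204 P [ 0.5136 -0.2522  0.1136] Pn -0.06264236480196217 R [[-0.934, 0.189, 0.304], [0.18, 0.982, -0.058], [-0.309, 0.001, -0.951]] grip 60.65831422805786 0.02342927789627021
[ 0.53568818 -0.25637756  0.044312  ] [[316.28934653 213.66053533]
 [316.00408701 213.86442497]] 17.225
```

View pics/w6.png

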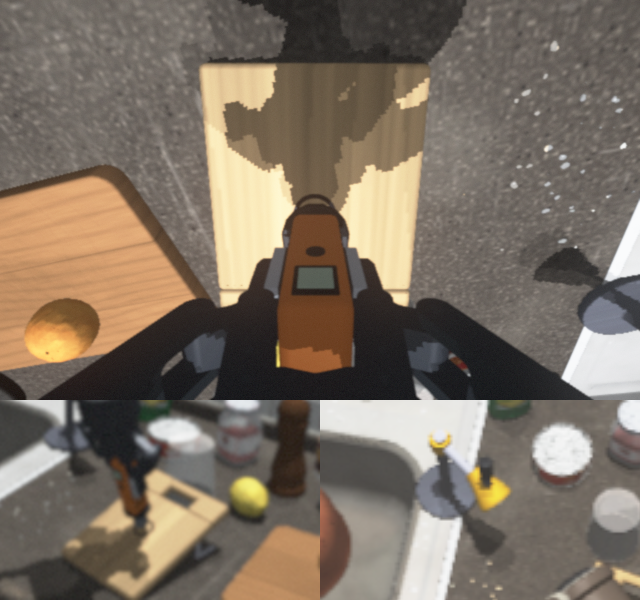

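```bash
python3 -c "
from plant import manip
print(manip.finish_job())"
```

```text
the job is handed in; nothing more can be done
None
```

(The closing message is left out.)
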